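# Press shut the paper lid of the card terminal in the tray

## Task

Three alike card terminals stand on the bench with their paper lids open; the one in the shallow cardboard tray is ready to go out. With closed fingertips gently press the middle of that terminal's lid, not a corner, down until it is fully shut, without lifting it or shoving it and its tray about, then draw the hand away. Do not touch the two terminals on the bare bench, whose lids stay open, and leave everything else where it is.

Things in the scene. Friction and masses are not known exactly. Their poses are not given: they have to be found in the camera images.
- terminal_in_tray: dark card terminal, 180 (x) x 81 (y) mm, 54 tall with lid shut, about 0.4 kg, loose, standing in the cardboard tray, 4 mm above the worktop. Origin: underside centre; z up, x from keypad end (towards robot) to printer end (away from it, turned 0.1 to 0.55 rad to the left). Keypad top slopes up to 38 mm; paper bay from 31 to 83 mm along x, a white roll inside. The three are alike.
- terminal_in_tray_paper_lid (a joint): paper lid of that terminal: 0 = fully shut, grows as it swings up, stops at 1.48 rad; starts at 1.0 to 1.3 (standing open, still leaning towards the robot). It stays where it is put: plain friction hinge of 0.027 N m, no spring, no latch, so about 1 N near its free edge moves it; at 0 it meets a hard stop.
- hinge_in_tray (a point): middle of that lid's hinge axis: 87 mm along the terminal's x, 41 mm above its underside; the axis runs along the terminal's y. The lid is a slab 58 mm long from the hinge, 79 mm wide, about 13 mm thick; its outer face is the side away from the bay.
- lid_in_tray (a point): point on the outer face of that lid, 50 mm from the hinge axis along the lid (6 mm from its free edge) and 12.6 mm to the outside of the axis, mid-width; moves and turns with the lid. Its axes are the terminal's, turned with the lid: -x from hinge to free edge, z out of the outer face.
- terminal_bare_1: dark card terminal, 180 (x) x 81 (y) mm, 54 tall with lid shut, about 0.4 kg, loose, standing on the bare worktop. Origin: underside centre; z up, x from keypad end (towards robot) to printer end (away from it, turned 0.1 to 0.55 rad to the left). Keypad top slopes up to 38 mm; paper bay from 31 to 83 mm along x, a white roll inside. The three are alike.
- terminal_bare_1_paper_lid (a joint): paper lid of that terminal: 0 = fully shut, grows as it swings up, stops at 1.48 rad; starts at 1.0 to 1.3 (standing open, still leaning towards the robot). It stays where it is put: plain friction hinge of 0.027 N m, no spring, no latch, so about 1 N near its free edge moves it; at 0 it meets a hard stop.
- hinge_bare_1 (a point): middle of that lid's hinge axis: 87 mm along the terminal's x, 41 mm above its underside; the axis runs along the terminal's y. The lid is a slab 58 mm long from the hinge, 79 mm wide, about 13 mm thick; its outer face is the side away from the bay.
- lid_bare_1 (a point): point on the outer face of that lid, 50 mm from the hinge axis along the lid (6 mm from its free edge) and 12.6 mm to the outside of the axis, mid-width; moves and turns with the lid. Its axes are the terminal's, turned with the lid: -x from hinge to free edge, z out of the outer face.
- terminal_bare_2: dark card terminal, 180 (x) x 81 (y) mm, 54 tall with lid shut, about 0.4 kg, loose, standing on the bare worktop. Origin: underside centre; z up, x from keypad end (towards robot) to printer end (away from it, turned 0.1 to 0.55 rad to the left). Keypad top slopes up to 38 mm; paper bay from 31 to 83 mm along x, a white roll inside. The three are alike.
- terminal_bare_2_paper_lid (a joint): paper lid of that terminal: 0 = fully shut, grows as it swings up, stops at 1.48 rad; starts at 1.0 to 1.3 (standing open, still leaning towards the robot). It stays where it is put: plain friction hinge of 0.027 N m, no spring, no latch, so about 1 N near its free edge moves it; at 0 it meets a hard stop.
- hinge_bare_2 (a point): middle of that lid's hinge axis: 87 mm along the terminal's x, 41 mm above its underside; the axis runs along the terminal's y. The lid is a slab 58 mm long from the hinge, 79 mm wide, about 13 mm thick; its outer face is the side away from the bay.
- lid_bare_2 (a point): point on the outer face of that lid, 50 mm from the hinge axis along the lid (6 mm from its free edge) and 12.6 mm to the outside of the axis, mid-width; moves and turns with the lid. Its axes are the terminal's, turned with the lid: -x from hinge to free edge, z out of the outer face.
- tray: shallow open tray of brown cardboard, 212 x 112 mm, 14 mm high, 3 mm walls, 4 mm floor, 0.3 kg, loose on the worktop; one terminal stands in it with about 13 mm of room on each side. Origin: centre of its underside, z up, x along its length
- main_board: loose bystander: green circuit board, 146 x 84 x 12 mm, flat at the back left; origin at its underside
- battery_pack: loose bystander: black battery pack with leads, 92 x 58 x 20 mm, at the back; origin at its underside
- green_clip: loose bystander: green spring clip, 20 x 47 x 12 mm, at the back right; beside it hang rolls of tape, solid between 0.24 and 0.34 m above the worktop over x = 0.64 to 0.75, y = -0.46 to -0.24: keep the hand clear of them; origin at its underside
- orange_cap: loose bystander: open round cap, 47 mm wide, 42 mm tall, at the right front; origin at its underside
- board_holder: bystander, fixed to the worktop in front of the robot, always at the same place: low board fixture, plate 170 x 116 mm with three posts 46 mm high; origin under the middle of the plate

How it is judged:
On the way, in this order (a step that is already met when the one before it is completed fails the run):
1. the fingertips touch the terminal in the tray while its lid is still open (contact force between terminal_in_tray and the fingers above 0.1 N and value of joint terminal_in_tray_paper_lid above 0.3 rad), for 0.04 s.
2. its lid is shut (value of joint terminal_in_tray_paper_lid below 0.06 rad), for 0.1 s.
At the end, for the whole second after the job is handed in: Lid of the terminal in the tray shut (within 0.06 rad); that terminal flat in the tray, at rest, it and the tray within 20 mm of where they stood; the other two lids still open (above 0.9 rad, within 15 mm of their start); every loose bystander within 20 mm of its start (value of joint terminal_in_tray_paper_lid below 0.06 rad and linear speed of terminal_in_tray below 0.01 m/s and distance of each of terminal_in_tray, tray, main_board, battery_pack, green_clip, orange_cap from where it was at the start of the episode below 0.02 m and angle between terminal_in_tray's own z axis and vertical below 0.05 rad and height (world z) of terminal_in_tray below 0.009 m and value of joint each of terminal_bare_1_paper_lid, terminal_bare_2_paper_lid above 0.9 rad and distance of each of lid_bare_1, lid_bare_2 from where it was at the start of the episode below 0.015 m); the robot touches nothing.
It fails at once if a terminal on the bare bench or its lid is touched, or its lid moved (contact force between any of terminal_bare_1, terminal_bare_2 and the fingers above 0.3 N or contact force between any of terminal_bare_1, terminal_bare_2 and the arm above 0.3 N or value of joint any of terminal_bare_1_paper_lid, terminal_bare_2_paper_lid below 0.9 rad or distance of any of lid_bare_1, lid_bare_2 from where it was at the start of the episode above 0.015 m).
It fails at once if the terminal in the tray is pressed with more than 30 N (contact force between terminal_in_tray and the fingers above 30 N or contact force between terminal_in_tray and the arm above 30 N).
It fails at once if the terminal in the tray is pressed off the middle of its width (the TCP more than 22 mm to the side of its centre line) (contact force between terminal_in_tray and the fingers above 0.3 N and (y of the grasp point in the frame of terminal_in_tray above 0.022 m or y of the grasp point in the frame of terminal_in_tray below -0.022 m)).
It fails at once if the terminal in the tray is lifted, tipped or shoved (origin over 16 mm high, 0.15 rad or 20 mm) (height (world z) of terminal_in_tray above 0.016 m or angle between terminal_in_tray's own z axis and vertical above 0.15 rad or distance of terminal_in_tray from where it was at the start of the episode above 0.02 m).
It fails at once if the tray or a bystander is moved over 20 mm (distance of any of tray, main_board, battery_pack, green_clip, orange_cap from where it was at the start of the episode above 0.02 m).
It also fails if it takes over 35 s, if anything falls off the work surface, if the arm or the gripper's body presses on something with over 40 N, if the wrist force passes 120 N, or if a joint passes its speed limit or range.

## Robot

A 6-joint arm with a two-finger parallel gripper is mounted at the origin on a cart in front of the work surface, level with it; the furniture and walls round the work are solid. World frame = base frame: x ahead of the robot, y to its left, z up, the work surface at z = 0. Lengths are in m, angles in rad, forces in N, time in s.
With the tool pointing down it reaches from about 0.325 to 0.775 m from the base axis. Payload 5.5 kg.
Tool frame: the origin (TCP) lies between the finger pads, 19 mm behind the fingertips; this is the grasp point; z points along the fingers, y is the line along which they close (so a half turn about z gives the same grasp; the last joint's range is limited). The gripper opens to 88 mm and grips with 3 to 60 N. Pads are 20 mm wide; open, the fingers measure 115 mm over their backs; the gripper's body (75 mm by 178 mm) begins 61 mm behind the grasp point.
Start: joints at [1.15, 0.091, 1.231, -0, 1.82, -0.057], TCP at [0.214, 0.561, 0.241] pointing down, gripper open.
Joint ranges: [-2.87, 2.87], [-0.86, 2.18], [0.17, 2.46], [-1.51, 4.65], [0.06, 2.69], [-2.65, 2.65]. Speed limits (rad/s): [2.57, 2.57, 3.01, 3.14, 3.14, 3.14].

## Interface

Orientations are given as a rotation vector (axis times angle).
In Python, from cell import arm gives the robot as it stands.
- The arm moves only by the tool send_rows, never from a script. Its argument "moves" is a list of rows, each a list of 7 numbers: the shift along the tool's x, y, z scaled (see below), then the turn, a rotation vector about the tool's x, y, z scaled (see below), then the closure, from -1 (fully open) to 1 (shut), so that 0 is half open. In form: [[tx, ty, tz, wx, wy, wz, gripper], ...]. A call has 1 to 10 rows; each row is the pose to reach, as a shift and turn from the pose commanded when the call began, along the tool's axes at that moment, turning the shorter way round; what a row does not reach only later rows make up. The controller multiplies each number of a shift by 0.3 m and each number of a turn by pi rad. A row lasts 1/12 s, in which the tool goes at most 41.7 mm and 7.16 degrees, less where a joint would pass 70% of its speed; a pose out of reach is approached as far as the arm can. A call with a number of a shift or a turn outside -1 to 1 is refused whole. A call with a gripper value outside its range is refused whole. The fingers move at their own pace and stop on an object; "newtons" is the grip in N (left out, the last holds). Time passes only in rows, so rows that repeat a pose let the fingers close. It gives the time, the measured TCP pose, the force, the opening and the grip force at its end, in the units of the state.
- arm.get_state(): the state, without advancing time (a new reading comes with each control period).
- arm.read_camera(name): name is "side" or "top"; returns a dict with "frame" (400x640x3 uint8, red, green, blue), "fx", "fy", "cx", "cy" (pixels), "world_from_camera" (4x4, takes a point from camera to world coordinates). Camera axes: x right, y up, looking along -z (the intrinsics and any distortion apply to the point x, -y, -z); pixel columns grow to the right and rows downward; lengths in m; the calibration is good to about 2 mm. A picture is of the moment at which its call begins. There is no depth.
- arm.job_done(): hands the job in; it is judged then, once.
The state is a dict: "time_s": time; "q": joint angles; "joint_velocities": joint speeds; "joint_torque": joint torques, N m; "position": TCP position; "tool_rot": TCP orientation; "ft_force": force on the tool from outside, world axes, zero at the start; "ft_torque": the same for the moment, N m; "gripper_width": opening from 0.0 (shut) to 1.0 (fully open); "grasp_force": force on a finger pad.
Only numpy, scipy, OpenCV 4.12 (cv2) and the standard library are available. Lean on these libraries where they do the work, as an engineer would, in place of code of your own. Each camera call takes 0.05 s, during which the arm holds its last target. There are 200 camera calls.

## Working session

There is one attempt and no reset: what is moved stays moved. The work goes in short steps, Python scripts to look and compute and a tool call to move; the robot and the scene stay as the last step left them, time stands still between calls to the robot, and variables do not carry over. Pictures are saved under pics/ and viewed, at most 10 in all, crops included, and the job is handed in when it is done.

Besides the shell and the picture viewer there is one more tool, called after ">>>" as a command line: name --pt "numbers of a row" for each row, then --argument value for the rest. send_rows: Moves the arm, as the interface text tells. Shifts and turns lie within -1 to 1; 1 stands for 0.3 m of shift or pi rad of turn. Its arguments: {"type":"object","properties":{"moves":{"type":"array"},"newtons":{"type":"number"}},"required":["moves"]}

```bash
mkdir -p pics
python3 - <<'E'
from cell import arm
import cv2,pickle
print(arm.get_state())
d={}
for n in("side","top"):
    c=arm.read_camera(n); d[n]=c; cv2.imwrite(f"pics/{n}0.png",c["frame"][:,:,::-1]); print(n,c["fx"],c["fy"],c["cx"],c["cy"],c["world_from_camera"],[k for k in c])
pickle.dump(d,open("d0.pkl","wb"))
E
```

```text
{'time_s': 0.0, 'q': array([ 1.15028889e+00,  9.18560610e-02,  1.23185810e+00,  5.60125096e-06,
        1.81982872e+00, -5.66973297e-02]), 'joint_velocities': array([ 1.49339172e-03,  1.18803588e-05, -2.51451543e-04,  8.97454224e-04,
       -1.94060345e-04, -1.19115119e-03]), 'joint_torque': array([ 1.29031487e-03, -4.46433949e+01, -4.06467640e+01,  6.99672033e-02,
        2.85809732e-02, -2.04937915e-04]), 'position': array([0.2133927 , 0.56048708, 0.24022423]), 'tool_rot': array([-5.68238461e-01, -3.08929953e+00,  2.97415566e-03]), 'ft_force': array([-0.64635499, -0.21782513,  0.36158892]), 'ft_torque': array([ 0.00442409, -0.03059222,  0.01420285]), 'grasp_force': 0.0, 'gripper_width': 0.9993624503954133}
side 440.0780612813517 440.0780612813517 319.44883008395396 200.78951462319145 [[ 0.96300162  0.12009604 -0.24125675  0.26716215]
 [-0.26948796  0.42239114 -0.86542589 -1.05814373]
 [-0.00202951  0.89842232  0.43912779  0.61970966]
 [ 0.          0.          0.          1.        ]] ['frame', 'fx', 'fy', 'cx', 'cy', 'world_from_camera']
top 383.0451361596619 383.0451361596619 316.7107904028077 201.33042474475772 [[ 0.02955013  0.98277097 -0.18245003  0.36939193]
 [-0.99954696  0.02800941 -0.01101623  0.02888749]
 [-0.00571611  0.1826929   0.98315341  1.11274184]
 [ 0.          0.          0.          1.        ]] ['frame', 'fx', 'fy', 'cx', 'cy', 'world_from_camera']
```

View pics/top0.png

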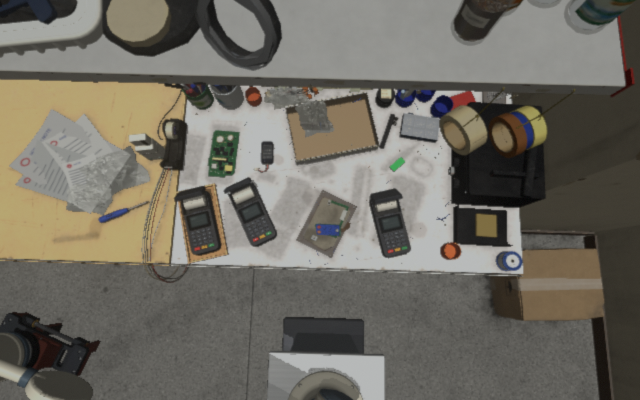

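View pics/side0.png

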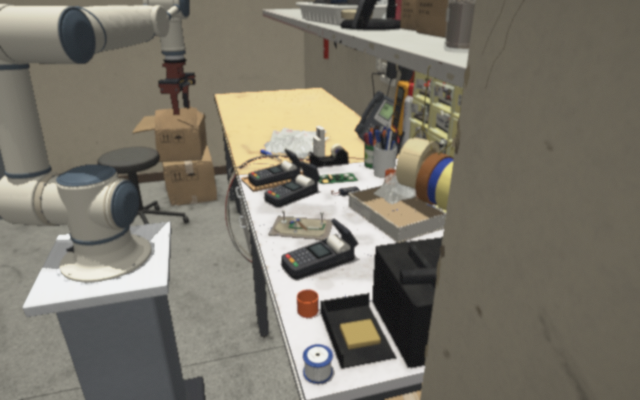

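The tray terminal is the leftmost one, at about (200,222) in the top view. Its nearest neighbour is at (250,212). I'll enlarge both views.

Run:
```python
import cv2,pickle
d=pickle.load(open("d0.pkl","rb"))
a=d["top"]["frame"][175:270,165:285,::-1]; b=d["side"]["frame"][140:210,235:335,::-1]
cv2.imwrite("pics/tc.png",cv2.resize(a,(720,570),interpolation=cv2.INTER_CUBIC))
cv2.imwrite("pics/sc.png",cv2.resize(b,(800,560),interpolation=cv2.INTER_CUBIC))
```

```text
(no output)
```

View pics/tc.png

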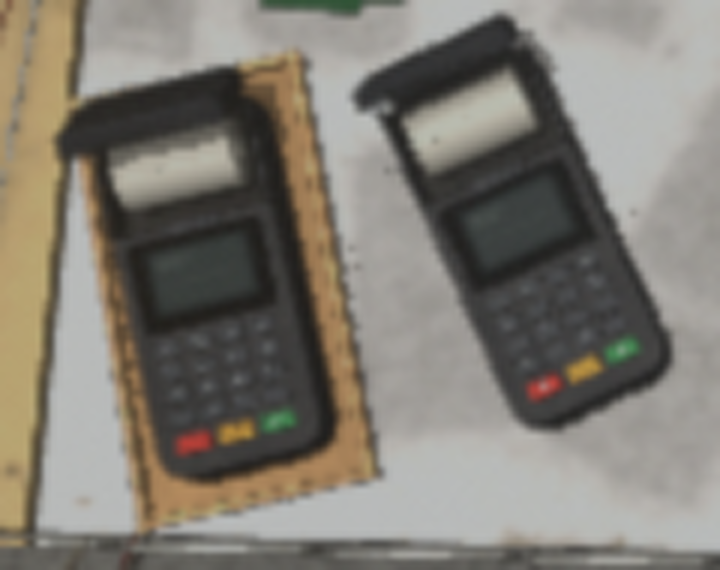

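View pics/sc.png

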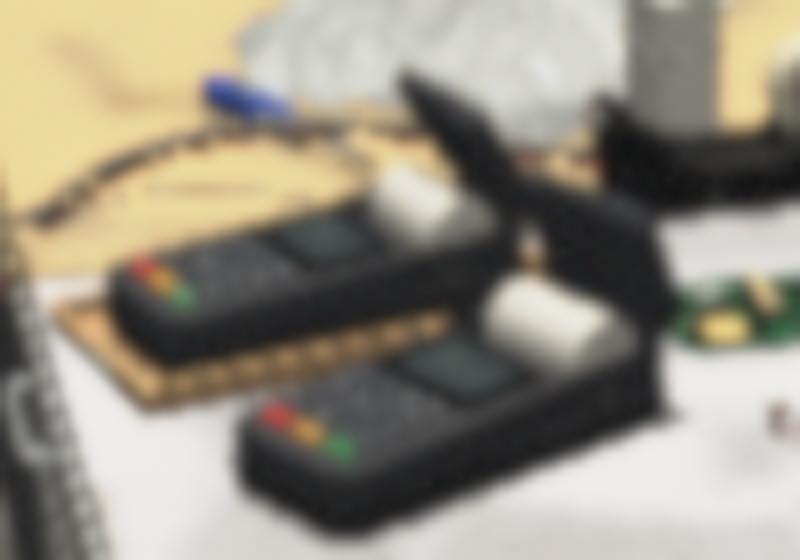

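```bash
cat > h.py <<'E'
import numpy as np,pickle
d=pickle.load(open("d0.pkl","rb"))
def px(n,u,v): return (165+u/6,175+v/6) if n=="top" else (235+u/8,140+v/8)
def ray(n,u,v,raw=False):
    c=d[n]; p=(u,v) if raw else px(n,u,v); M=c["world_from_camera"]
    r=M[:3,:3]@np.array([(p[0]-c["cx"])/c["fx"],-(p[1]-c["cy"])/c["fy"],-1]); return M[:3,3],r
def onz(n,u,v,z):
    o,r=ray(n,u,v); return o+r*(z-o[2])/r[2]
def proj(n,P):
    c=d[n];M=c["world_from_camera"];q=M[:3,:3].T@(np.asarray(P)-M[:3,3])
    x=c["cx"]+c["fx"]*q[0]/-q[2]; y=c["cy"]-c["fy"]*q[1]/-q[2]
    return np.round([(x-165)*6,(y-175)*6] if n=="top" else [(x-235)*8,(y-140)*8])
E
python3 - <<'E'
from h import *
NL,NR,FR=[onz("top",*p,.014) for p in((148,528),(380,475),(302,55))]
print(NL,NR,FR,np.linalg.norm(NL-NR),np.linalg.norm(FR-NR))
e=FR-NR; w=NL-NR; print("yaw",np.arctan2(e[1],e[0]),np.arctan2(-w[0],w[1]))
c=(NL+FR)/2; print("tray c",c)
yaw=(np.arctan2(e[1],e[0])+np.arctan2(-w[0],w[1]))/2
R=np.array([[np.cos(yaw),np.sin(yaw)],[-np.sin(yaw),np.cos(yaw)]])
for nm,p,z in [("red",(193,441),.030),("green",(278,419),.030),("yel",(236,431),.03),("sBL",(155,332),.038),("sBR",(277,300),.038),("sTL",(133,243),.041),("sTR",(262,215),.041),("edgeL",(135,330),.035),("edgeR",(290,300),.037),("rollL",(112,180),.05),("rollR",(242,155),.05)]:
    print(nm,(R@(onz("top",*p,z)-c)[:2]).round(4))
# side check of buttons
for nm,p in [("red",(145,267)),("green",(183,293)),("yel",(163,280))]: print("side",nm,(R@(onz("side",*p,.03)-c)[:2]).round(4))
E
```

```text
[0.38507374 0.39636873 0.014     ] [0.41311235 0.28831201 0.014     ] [0.61620105 0.34132778 0.014     ] 0.11163520566363566 0.20989447744973466
yaw 0.25534886650072414 0.2538813227292824
tray c [0.5006374  0.36884825 0.014     ]
red [-0.0713  0.0234]
green [-0.0701 -0.0173]
yel [-0.0713  0.0029]
sBL [-0.0181  0.0299]
sBR [-0.016  -0.0287]
sTL [0.0253 0.0322]
sTR [ 0.0249 -0.0295]
edgeL [-0.0145  0.0399]
edgeR [-0.0172 -0.0344]
rollL [0.0551 0.0342]
rollR [ 0.0532 -0.0275]
side red [-0.0692  0.0274]
side green [-0.0664 -0.0081]
side yel [-0.0682  0.0097]
```

Run:
```python
from h import *
yaw=.254;c,s=np.cos(yaw),np.sin(yaw)
o=np.array([.5006,.3688,.004])+[-s*.002,c*.002,0]
def W(p): return o+np.array([c*p[0]-s*p[1],s*p[0]+c*p[1],p[2]])
for th in(1.0,1.1,1.2,1.3):
    for l,t in((.058,0),(.058,.0126),(0,.0126)):
        q=[ .087-l*np.cos(th)+t*np.sin(th),0,.041+l*np.sin(th)+t*np.cos(th)]
        L=[q[0],.0395,q[2]];R=[q[0],-.0395,q[2]]
        print(th,l,t,"top L R",proj("top",W(L)),proj("top",W(R)),"side L R",proj("side",W(L)),proj("side",W(R)),"z",round(q[2]+.004,3))
```

```text
1.0 0.058 0 top L R [ 62. 166.] [235. 127.] side L R [383.  71.] [463. 123.] z 0.094
1.0 0.058 0.0126 top L R [ 53. 140.] [226. 102.] side L R [403.  53.] [484. 104.] z 0.101
1.0 0 0.0126 top L R [81. 97.] [246.  60.] side L R [469. 142.] [550. 196.] z 0.052
1.1 0.058 0 top L R [ 58. 154.] [231. 115.] side L R [393.  63.] [473. 115.] z 0.097
1.1 0.058 0.0126 top L R [ 50. 128.] [223.  89.] side L R [415.  47.] [496.  98.] z 0.102
1.1 0 0.0126 top L R [82. 96.] [246.  59.] side L R [470. 144.] [552. 199.] z 0.051
1.2 0.058 0 top L R [ 55. 142.] [227. 103.] side L R [403.  56.] [484. 108.] z 0.099
1.2 0.058 0.0126 top L R [ 47. 115.] [220.  76.] side L R [426.  42.] [508.  93.] z 0.104
1.2 0 0.0126 top L R [83. 95.] [247.  59.] side L R [471. 147.] [553. 201.] z 0.05
1.3 0.058 0 top L R [ 51. 129.] [224.  91.] side L R [414.  50.] [495. 102.] z 0.101
1.3 0.058 0.0126 top L R [ 44. 102.] [217.  63.] side L R [438.  38.] [520.  89.] z 0.104
1.3 0 0.0126 top L R [83. 95.] [247.  59.] side L R [472. 149.] [553. 203.] z 0.048
```

```bash
cat > g.py <<'E'
from h import *
from scipy.spatial.transform import Rotation as Ro
from cell import arm
yaw=.254;c,s=np.cos(yaw),np.sin(yaw)
def tip(x,z,y=.001): 
    """world TCP for fingertip at terminal x,y and world height z"""
    return np.array([.5006+c*x-s*y,.3688+s*x+c*y,z+.019])
def rows(*T):
    st=arm.get_state(); R=Ro.from_rotvec(st["tool_rot"])
    Rt=Ro.from_matrix(np.array([[-c,s*-1,0],[-s,c,0],[0,0,-1.]]).astype(float))
    print("now",st["time_s"],st["position"].round(4),"F",st["ft_force"].round(2),"w",round(st["gripper_width"],3))
    for t in T: print(np.r_[R.inv().apply(t-st["position"])/.3,(R.inv()*Rt).as_rotvec()/np.pi].round(4))
E
python3 - <<'E'
from g import *
print(np.linalg.det(np.array([[-c,-s,0],[-s,c,0],[0,0,-1.]])))
rows(tip(.068,.2),tip(.068,.13))
E
```

```text
1.0
now 0.1 [0.2134 0.5605 0.2403] F [ 0.76 -0.03 -1.16] w 0.996
[-1.305e+00 -1.225e-01  7.120e-02 -5.000e-04 -2.000e-04 -1.966e-01]
[-1.305e+00 -1.221e-01  3.045e-01 -5.000e-04 -2.000e-04 -1.966e-01]
```

>>> send_rows --pt "-0.14 -0.01 0 0 0 -0.039 1" --pt "-0.28 -0.03 0 0 0 -0.078 1" --pt "-0.42 -0.04 0 0 0 -0.118 1" --pt "-0.56 -0.05 0 0 0 -0.157 1" --pt "-0.69 -0.065 0 0 0 -0.1966 1" --pt "-0.82 -0.08 0.03 0 0 -0.1966 1" --pt "-0.95 -0.09 0.04 0 0 -0.1966 1" --pt "-0.95 -0.09 0.04 0 0 -0.1966 1" --pt "-0.95 -0.09 0.04 0 0 -0.1966 1" --pt "-0.95 -0.09 0.04 0 0 -0.1966 1"

```text
time_s: 0.93
position: [0.47, 0.434, 0.2287]
tool_rot: [0.396, -3.115, 0.0]
ft_force: [-0.2, 0.7, -0.8]
gripper_width: 0.281
grasp_force: 0.0
```

```bash
python3 -c "
from g import *
rows(tip(.068,.2),tip(.068,.13))"
```

```text
now 0.9333 [0.47   0.434  0.2287] F [-0.24  0.71 -0.78] w 0.281
[-0.271  -0.2325  0.0318 -0.     -0.0005 -0.0003]
[-0.2713 -0.2325  0.2651 -0.     -0.0005 -0.0003]
```

>>> send_rows --pt "-0.09 -0.08 0.01 0 0 0 1" --pt "-0.18 -0.16 0.02 0 0 0 1" --pt "-0.271 -0.2325 0.03 0 0 0 1" --pt "-0.271 -0.2325 0.11 0 0 0 1" --pt "-0.271 -0.2325 0.19 0 0 0 1" --pt "-0.271 -0.2325 0.265 0 0 0 1" --pt "-0.271 -0.2325 0.265 0 0 0 1" --pt "-0.271 -0.2325 0.265 0 0 0 1" --pt "-0.271 -0.2325 0.265 0 0 0 1" --pt "-0.271 -0.2325 0.265 0 0 0 1"

```text
time_s: 1.77
position: [0.5665, 0.3883, 0.1529]
tool_rot: [-0.399, 3.112, 0.003]
ft_force: [-0.9, 0.8, 0.1]
gripper_width: 0.006
grasp_force: 0.0
```

Run:
```python
from g import *
rows(tip(.070,.104),tip(.066,.0955),tip(.054,.084),tip(.047,.0716),tip(.045,.060),tip(.045,.0576))
import cv2
a=arm.read_camera("top")["frame"][175:270,165:285,::-1]; b=arm.read_camera("side")["frame"][140:210,235:335,::-1]
cv2.imwrite("pics/m1.png",np.hstack([cv2.resize(a,(400,316)),cv2.resize(b,(400,316),interpolation=2)]))
```

```text
now 1.7667 [0.5665 0.3883 0.1529] F [-0.91  0.77  0.14] w 0.006
[-0.0039 -0.0044  0.0997  0.0004  0.0012  0.0003]
[ 0.0095 -0.0044  0.128   0.0004  0.0012  0.0003]
[ 0.0497 -0.0044  0.1661  0.0004  0.0012  0.0003]
[ 0.0732 -0.0044  0.2074  0.0004  0.0012  0.0003]
[ 0.08   -0.0045  0.246   0.0004  0.0012  0.0003]
[ 0.08   -0.0045  0.254   0.0004  0.0012  0.0003]
```

View pics/m1.png

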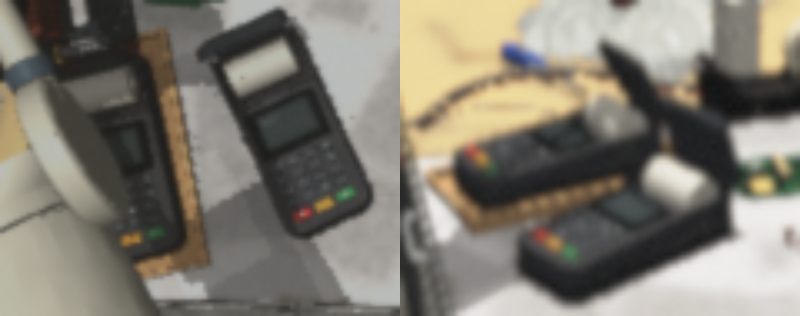

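The hand hovers over the tray terminal's lid and nothing has moved. Next I make contact and start swinging the lid.

>>> send_rows --pt "0 -0.004 0.04 0 0 0 1" --pt "-0.002 -0.004 0.07 0 0 0 1" --pt "-0.004 -0.004 0.09 0 0 0 1" --pt "-0.002 -0.004 0.1 0 0 0 1" --pt "0.002 -0.004 0.11 0 0 0 1" --pt "0.006 -0.004 0.12 0 0 0 1" --pt "0.0095 -0.004 0.128 0 0 0 1" --pt "0.0095 -0.004 0.128 0 0 0 1"

```text
time_s: 2.53
position: [0.5643, 0.3849, 0.1161]
tool_rot: [-0.397, 3.113, 0.001]
ft_force: [-6.8, -4.3, 15.2]
gripper_width: 0.008
grasp_force: 8.0
```

Run:
```python
from g import *
rows(tip(.054,.084),tip(.047,.0716),tip(.045,.060),tip(.045,.0576))
import cv2
b=arm.read_camera("side")["frame"][110:210,225:345,::-1]
cv2.imwrite("pics/m2.png",cv2.resize(b,(600,500),interpolation=2))
```

```text
now 2.5333 [0.5643 0.3849 0.1161] F [-6.78 -4.31 15.22] w 0.008
[ 0.0393  0.0047  0.0436  0.0001  0.0011 -0.0002]
[ 0.0628  0.0047  0.0848  0.0001  0.0011 -0.0002]
[ 6.960e-02  4.700e-03  1.235e-01  1.000e-04  1.100e-03 -2.000e-04]
[ 6.960e-02  4.700e-03  1.315e-01  1.000e-04  1.100e-03 -2.000e-04]
```

View pics/m2.png

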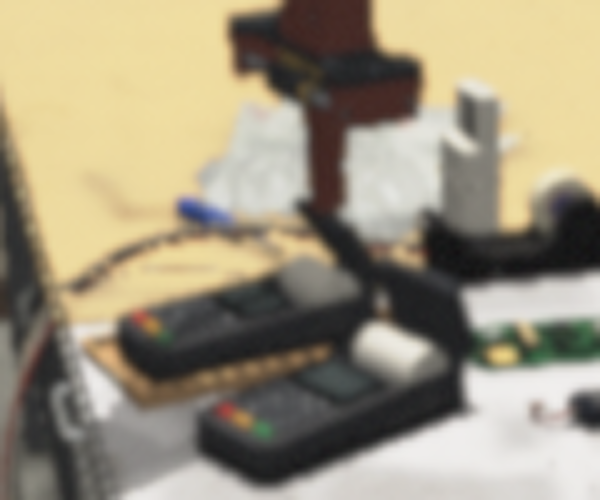

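The top picture shows the tip jammed on the free edge, with the force line running through the hinge. I'll lift off, go behind the lid and swing it over from its outer face.

>>> send_rows --pt "0 0 -0.02 0 0 0 1" --pt "0 0 -0.06 0 0 0 1" --pt "-0.06 0 -0.06 0 0 0 1" --pt "-0.13 0 -0.06 0 0 0 1" --pt "-0.13 0 -0.06 0 0 0 1" --pt "-0.13 0 -0.06 0 0 0 1"

```text
time_s: 3.08
position: [0.602, 0.3947, 0.1283]
tool_rot: [0.397, -3.115, 0.001]
ft_force: [0.4, 1.0, 0.1]
gripper_width: 0.004
grasp_force: 0.0
```

Run:
```python
from g import *
def f(t,l=.042): return tip(.097-l*np.cos(t)+.0126*np.sin(t),.045+l*np.sin(t)+.0126*np.cos(t))
P=[tip(.105,.09)]+[f(t) for t in(1.15,1.0,.85,.7,.55,.4,.25,.1,0)]
rows(*P)
print(((np.array(P)[:,:2]-[.5006,.3688])@[c,s]).round(4))
import cv2
b=arm.read_camera("side")["frame"][110:210,225:345,::-1]
cv2.imwrite("pics/m3.png",cv2.resize(b,(600,500),interpolation=2))
```

```text
now 3.0833 [0.602  0.3947 0.1283] F [0.38 0.97 0.14] w 0.004
[-0.0013  0.0046  0.0644 -0.0001 -0.0005 -0.0002]
[ 0.0442  0.0045  0.0695 -0.0001 -0.0005 -0.0002]
[ 0.0657  0.0045  0.074  -0.0001 -0.0005 -0.0002]
[ 0.0862  0.0045  0.0817 -0.0001 -0.0005 -0.0002]
[ 1.053e-01  4.500e-03  9.230e-02 -1.000e-04 -5.000e-04 -2.000e-04]
[ 1.227e-01  4.500e-03  1.056e-01 -1.000e-04 -5.000e-04 -2.000e-04]
[ 1.379e-01  4.500e-03  1.214e-01 -1.000e-04 -5.000e-04 -2.000e-04]
[ 1.505e-01  4.500e-03  1.393e-01 -1.000e-04 -5.000e-04 -2.000e-04]
[ 1.603e-01  4.500e-03  1.589e-01 -1.000e-04 -5.000e-04 -2.000e-04]
[ 1.652e-01  4.500e-03  1.727e-01 -1.000e-04 -5.000e-04 -2.000e-04]
[0.105  0.0913 0.0849 0.0787 0.073  0.0678 0.0632 0.0594 0.0565 0.055 ]
```

View pics/m3.png

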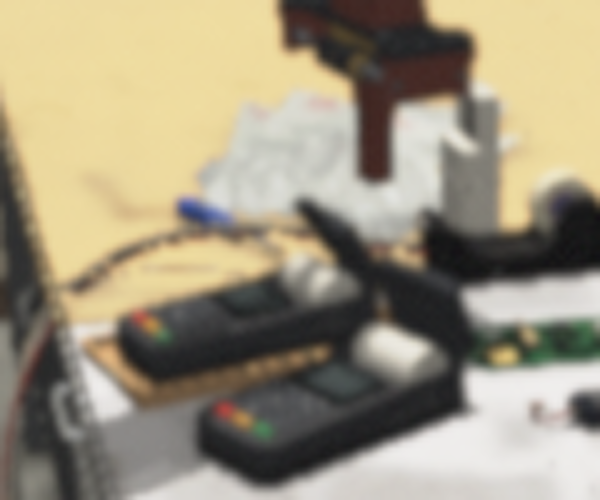

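The hand is clear behind the lid (fingertip about (375,180)). The terminal and its lid haven't moved. I'll now push from behind.

>>> send_rows --pt "0 0.0045 0.064 0 0 0 1" --pt "0.02 0.0045 0.068 0 0 0 1" --pt "0.044 0.0045 0.07 0 0 0 1" --pt "0.055 0.0045 0.072 0 0 0 1" --pt "0.066 0.0045 0.074 0 0 0 1" --pt "0.076 0.0045 0.078 0 0 0 1" --pt "0.086 0.0045 0.082 0 0 0 1" --pt "0.095 0.0045 0.087 0 0 0 1"

```text
time_s: 3.8
position: [0.5738, 0.3891, 0.1044]
tool_rot: [-0.397, 3.115, 0.001]
ft_force: [0.2, -0.6, 0.6]
gripper_width: 0.005
grasp_force: 0.6
```

>>> send_rows --pt "0.01 0 0.005 0 0 0 1" --pt "0.019 0 0.012 0 0 0 1" --pt "0.028 0 0.0185 0 0 0 1" --pt "0.036 0 0.026 0 0 0 1" --pt "0.043 0 0.0345 0 0 0 1" --pt "0.05 0 0.043 0 0 0 1" --pt "0.0555 0 0.0525 0 0 0 1" --pt "0.061 0 0.062 0 0 0 1" --pt "0.065 0 0.07 0 0 0 1" --pt "0.066 0 0.074 0 0 0 1"

```text
time_s: 4.63
position: [0.5542, 0.384, 0.0804]
tool_rot: [0.398, -3.115, 0.001]
ft_force: [0.0, -0.3, 1.0]
gripper_width: 0.008
grasp_force: 0.3
```

Run:
```python
from g import *
rows(tip(.055,.0576))
import cv2
b=arm.read_camera("side")["frame"][110:210,225:345,::-1]
cv2.imwrite("pics/m4.png",cv2.resize(b,(600,500),interpolation=2))
```

```text
now 4.6333 [0.5542 0.384  0.0804] F [ 0.03 -0.29  1.01] w 0.008
[ 0.0024 -0.0007  0.0126 -0.0001 -0.0003 -0.    ]
```

View pics/m4.png

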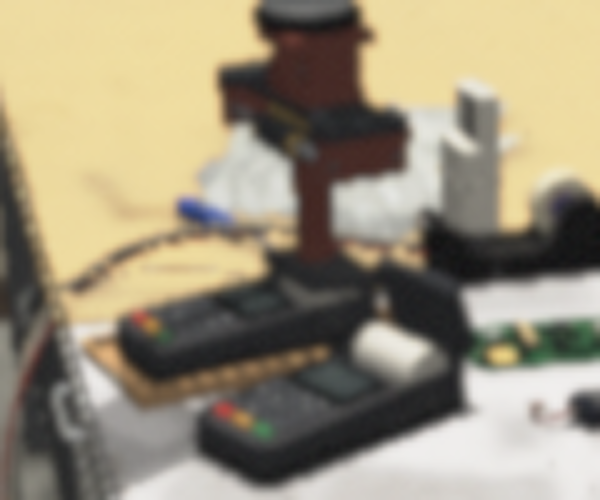

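The lid is almost shut under the finger (about (315,270)), with roughly 1 N of force. I'll press the last few millimetres in small steps.

>>> send_rows --pt "0.002 0 0.004 0 0 0 1" --pt "0.002 0 0.008 0 0 0 1" --pt "0.002 0 0.01 0 0 0 1" --pt "0.002 0 0.012 0 0 0 1" --pt "0.002 0 0.012 0 0 0 1"

```text
time_s: 5.1
position: [0.5541, 0.384, 0.0774]
tool_rot: [0.398, -3.116, -0.0]
ft_force: [-0.6, -0.5, 0.6]
gripper_width: 0.007
grasp_force: 0.1
```

>>> send_rows --pt "0 0 0.0015 0 0 0 1" --pt "0 0 0.003 0 0 0 1" --pt "0 0 0.003 0 0 0 1"

```text
time_s: 5.35
position: [0.5541, 0.384, 0.0766]
tool_rot: [0.398, -3.116, -0.0]
ft_force: [-1.0, -0.3, -0.0]
gripper_width: 0.008
grasp_force: 0.2
```

>>> send_rows --pt "0 0 0.002 0 0 0 1" --pt "0 0 0.004 0 0 0 1" --pt "0 0 0.004 0 0 0 1"

```text
time_s: 5.6
position: [0.5541, 0.384, 0.0757]
tool_rot: [-0.398, 3.116, 0.0]
ft_force: [-1.1, 0.2, 2.5]
gripper_width: 0.007
grasp_force: 1.0
```

>>> send_rows --pt "0 0 0.002 0 0 0 1" --pt "0 0 0.004 0 0 0 1" --pt "0 0 0.004 0 0 0 1"

```text
time_s: 5.85
position: [0.5541, 0.384, 0.0756]
tool_rot: [-0.398, 3.116, 0.0]
ft_force: [-3.6, -1.4, 5.8]
gripper_width: 0.011
grasp_force: 3.2
```

The height has stalled and the force is rising, so the lid is on its hard stop. One more small press, then I withdraw.

>>> send_rows --pt "0 0 0.002 0 0 0 1" --pt "0 0 0.003 0 0 0 1" --pt "0 0 0.003 0 0 0 1"

```text
time_s: 6.1
position: [0.5541, 0.384, 0.0755]
tool_rot: [-0.398, 3.115, 0.001]
ft_force: [-4.5, -2.7, 8.7]
gripper_width: 0.003
grasp_force: 4.7
```

>>> send_rows --pt "0 0 -0.02 0 0 0 1" --pt "0 0 -0.06 0 0 0 1" --pt "0 0 -0.14 0 0 0 1" --pt "0 0 -0.25 0 0 0 1" --pt "0 0 -0.36 0 0 0 1" --pt "0 0 -0.46 0 0 0 1" --pt "0 0 -0.46 0 0 0 1" --pt "0 0 -0.46 0 0 0 1"

```text
time_s: 6.77
position: [0.555, 0.3845, 0.2151]
tool_rot: [-0.397, 3.111, 0.004]
ft_force: [0.5, 1.1, -0.6]
gripper_width: 0.007
grasp_force: 0.0
```

Run:
```python
from g import *
rows()
import cv2
b=arm.read_camera("side")["frame"][140:210,235:335,::-1]
cv2.imwrite("pics/m5.png",cv2.resize(b,(800,560),interpolation=2))
```

```text
now 6.7667 [0.555  0.3845 0.2151] F [ 0.54  1.06 -0.6 ] w 0.007
```

View pics/m5.png

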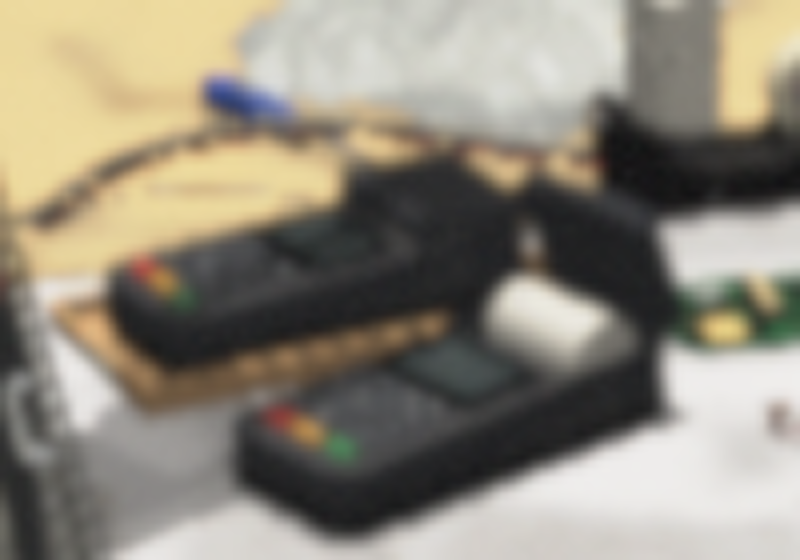

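The tray terminal's lid is shut (around (430,190)), the terminal is where it stood, and its neighbour is untouched. I'll hand in.

```bash
python3 -c "
from cell import arm
print(arm.job_done())"
```

```text
the job is handed in; nothing more can be done
None
```

The tray terminal's lid is pressed fully shut with about 9 N on its hard stop, after a first press from above jammed at about 17 N and I swung it shut from behind; in the last side view the tray terminal, its tray and the nearest bare terminal look unmoved, the hand is clear, and the job is handed in with no verdict shown.

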